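# Charge a bake-out chamber through its slotted cover with a tipping boat

### The job

Slide the steel loading boat along its rails and through the slot in the chamber's cover plate until it comes up against the stop inside, then lift its tail bar so that the boat tips nose-down and the steel slug rolls out onto the chamber floor, and finally let the boat back down level on the rails, still inside, and let go. Neither the boat nor the slug may touch the cover plate, do not touch the slug with the gripper, and leave the wrench, the ring clamp and the screwdriver where they lie.

Things in the scene. Friction and masses are not known exactly. Their poses are not given: they have to be found in the camera images.
- chamber: Fixed aluminium box, 156 mm deep, 140 wide, 188 high, clear roof. Origin on the bench below the middle of its slotted front (cover plate's outer face); +x goes horizontally into the chamber, the way the boat slides; y along the cover, z up. Floor top z = 6 mm, back wall x = 151. Inside, a round cross bar (12 mm, top at z = 65) on a wall is the stop: axis at x = 52 to 66, not given, must be felt.
- rail_end (a point): Outer end of the two boat rails, on their mid-line at top height: chamber x = -140, y = 0, z = 65 mm. They run straight along chamber x through the slot to x = +38; outer edges y = +-20 mm. Rails and channel are 40 mm wide and 16 mm high, on one leg 34 mm wide at x = -125 (foot plate 40 x 60 mm, 4 high); fingers can pass down or under beside them.
- cover: Cover plate on the chamber's front, 6 mm thick (x = 0 to 6), 140 mm wide, 188 high, same frame as the chamber; bolt heads stand out 3 mm. Its slot is an upside-down T centred on y = 0: a mouth 76 mm wide from z = 57 to 99 mm, and above it a slit 24 mm wide up to z = 172 mm, in which the boat's stem rises when the boat is tipped.
- boat: Loose steel boat, about 0.35 kg, 195 mm long, starts on the rails outside, askew and off centre. Origin under the middle of its tray's floor, +x to the open nose, z up. Tray x = -40 to 40, 66 mm wide, 26 high, 3 mm walls but none at the nose. Under it a lug (x = -13 to -7, 8 wide, 6 deep) hangs between the rails with 8 mm play each side and hooks on the stop: tipping axis at boat x = -1, z = -6.
- bar_mid (a point): Middle of the boat's tail bar: round, 10 mm diameter, 104 mm long along boat y, 150 mm behind the boat's origin, 14 mm above its underside. It can be pushed from behind, hooked from below beside the rails, or pinched. Pushed over about 8 N against the stop, the tail begins to lift. About 1 N upward here tips the boat; let go, it falls back level.
- tray_rear (a point): Middle of the outer face of the tray's rear wall (boat x = -40, z = 13 mm). Axes as the boat's. From here the flat stem, 8 mm wide, z = 11 to 17 mm, runs straight back to the middle of the tail bar.
- slug: Loose steel cylinder, 26 mm diameter, 56 mm long, about 0.2 kg, lying across the boat. Origin at its centre, its axis along its own y. It lies between the tray's rear wall and a 3 mm ridge and rolls out over the nose when the boat is tipped nose-down about 41 degrees; at about 49 degrees or more the stem may meet the top of the slit.
- wrench_13: Bystander: steel wrench, 198 mm long, 6 mm high, on the bench. Origin under its middle.
- ring_clamp: Bystander: pale ring-shaped metal clamp, 70 x 49 x 20 mm. Origin under its middle.
- driver_red: Bystander: screwdriver with red handle, 180 mm long, 25 mm thick. Origin under its middle.
Mind the look-alikes: they are no part of the job. What is shaped like the slug but orange or yellow is not meant.

How it is judged:
By the outcome, as a careful person would: the job done as asked, in the order asked, and still so for the second after the job is handed in, with the robot touching nothing.
It also fails if it takes over 72 s, if anything falls off the work surface, if the arm or the gripper's body presses on something with over 40 N, if the wrist force passes 120 N, or if a joint passes its speed limit or range.

### The arm

A 6-joint arm with a two-finger parallel gripper is mounted at the origin on a cart in front of the work surface, level with it; the furniture and walls round the work are solid. World frame = base frame: x ahead of the robot, y to its left, z up, the work surface at z = 0. Lengths are in m, angles in degrees, forces in N, time in s.
With the tool pointing down it reaches from about 0.325 to 0.85 m from the base axis. Payload 15.5 kg.
Tool frame: the origin (TCP) lies midway between the tips of the shut fingers; the grasp point (between the pads) lies 19 mm behind it; z points along the fingers, y is the line along which they close (so a half turn about z gives the same grasp; the last joint's range is limited). The gripper opens to 91 mm and grips with 3 to 60 N. Pads are 32 mm wide; open, the fingers measure 118 mm over their backs; the gripper's body (76 mm by 178 mm) begins 60 mm behind the grasp point.
Start: joints at [-75.201, 28.281, 77.091, -0, 74.628, -5.472], TCP at [0.217, -0.586, 0.214] pointing down, gripper open.
Joint ranges: [-166.48, 166.48], [-47.26, 123.95], [12.59, 153.08], [-70.14, 250.14], [6.76, 159.57], [-176.63, 176.63]. Speed limits (degrees/s): [108.29, 108.29, 147.25, 172.46, 172.46, 172.46].

### API

Orientations are given as a 3x3 rotation matrix whose columns are the frame's x, y, z axes.
In Python, from bench import ctrl gives the robot as it stands. The module is installed in compiled form; this text tells all that it offers. Calls block until the motion is done:
- ctrl.goto(position, orientation): joint-space move of the TCP to a pose.
- ctrl.move_l(position, vel=0.15, ori=None, contact_N=None): straight line of the TCP; ori=None keeps the orientation; vel is the mean speed in m/s. With contact_N (N) it stops when the force on the tool has changed by that much, and returns True; else False.
- ctrl.movej(angles): joint-space move.
- ctrl.command_gripper(opening): opening from 0.0 (shut) to 1.0 (fully open); the grip force is fixed at half the most; returns when the fingers have stopped.
- ctrl.sleep(seconds).
- ctrl.ik(position, orientation): joint angles nearest the present ones, or None.
- ctrl.read_camera(name): name is "scene" or "top" or "wrist"; returns the picture (384x512x3 uint8, blue, green, red); there is no depth.
- ctrl.camera_params(name): a dict with "fx", "fy", "cx", "cy" (pixels), "pose" (4x4, takes a point from camera to world coordinates); the wrist camera has in their place "T_tool_cam" (4x4, takes a point from camera to tool coordinates, whose origin is the TCP and whose axes are the flange's). Camera axes: x right, y up, looking along -z (the intrinsics and any distortion apply to the point x, -y, -z); pixel columns grow to the right and rows downward; lengths in m; the calibration is good to about 2 mm. A picture is of the moment at which its call begins: read the wrist's pose just before it. camera_params takes no time and is no camera call.
A pose or a line that the arm cannot do raises ctrl.MotionError and nothing moves.
- ctrl.sign_off(): hands the job in; it is judged then, once.
Readings, each from a call of its own:
- ctrl.current_t(): time.
- ctrl.current_q(): joint angles.
- ctrl.current_dq(): joint speeds.
- ctrl.current_effort(): joint torques, N m.
- ctrl.current_tool_pos(): TCP position.
- ctrl.current_eef_rot(): TCP orientation.
- ctrl.current_contact_force(): force on the tool from outside, world axes, zero at the start.
- ctrl.current_wrist_torque(): the same for the moment, N m.
- ctrl.current_grip_width(): opening from 0.0 (shut) to 1.0 (fully open).
- ctrl.current_grasp_force(): force on a finger pad.
Only numpy, scipy, OpenCV 4.12 (cv2) and the standard library are available. Lean on these libraries where they do the work, as an engineer would, in place of code of your own. Each camera call takes 0.05 s, during which the arm holds its last target. There are 200 camera calls.

## Working session

There is one attempt and no reset: what is moved stays moved. The work goes in short steps, each a Python script; the robot and the scene stay as the last script left them, time stands still between calls to the robot, and variables do not carry over. Pictures are saved under pics/ and viewed, at most 10 in all, crops included, and the job is handed in when it is done.

```bash
mkdir -p pics
python3 - <<'E'
from bench import ctrl
import cv2,numpy as np
np.set_printoptions(precision=4,suppress=True)
for n in("scene","top"):
    cv2.imwrite(f"pics/{n}0.png",ctrl.read_camera(n)); print(n,ctrl.camera_params(n))
print(ctrl.camera_params("wrist"),ctrl.current_t(),ctrl.current_tool_pos(),ctrl.current_eef_rot())
E
```

```text
scene {'fx': 360.14082633265605, 'fy': 360.14082633265605, 'cx': 247.15156950679255, 'cy': 190.886181863452, 'pose': array([[-0.6239,  0.5426, -0.5625, -0.0664],
       [-0.7813, -0.4524,  0.43  ,  0.5638],
       [-0.0212,  0.7078,  0.7061,  0.8201],
       [ 0.    ,  0.    ,  0.    ,  1.    ]])}
top {'fx': 433.03377899345026, 'fy': 433.03377899345026, 'cx': 257.7762419771514, 'cy': 199.70167629312854, 'pose': array([[-0.0262,  0.993 , -0.115 ,  0.3832],
       [-0.9997, -0.0257,  0.0057,  0.1028],
       [ 0.0027,  0.1152,  0.9933,  1.2924],
       [ 0.    ,  0.    ,  0.    ,  1.    ]])}
{'fx': 266.785672218729, 'fy': 266.785672218729, 'cx': 251.71672586195498, 'cy': 194.75830407107753, 'T_tool_cam': array([[-0.0008,  0.9577,  0.2878,  0.0807],
       [ 1.    ,  0.0008,  0.0002,  0.0018],
       [-0.0001,  0.2878, -0.9577, -0.1704],
       [ 0.    ,  0.    ,  0.    ,  1.    ]])} 0.1 [ 0.2165 -0.586   0.2134] [[ 0.9381  0.3465 -0.0003]
 [ 0.3465 -0.9381  0.0011]
 [ 0.0001 -0.0011 -1.    ]]
```

View pics/scene0.png

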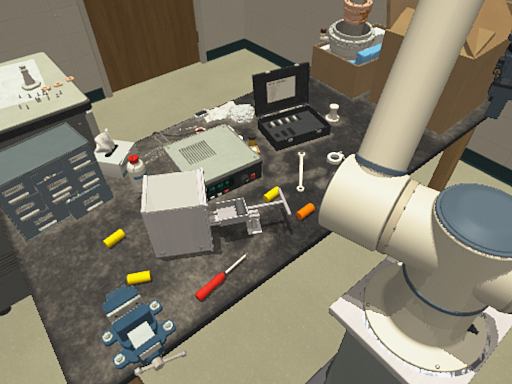

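View pics/top0.png

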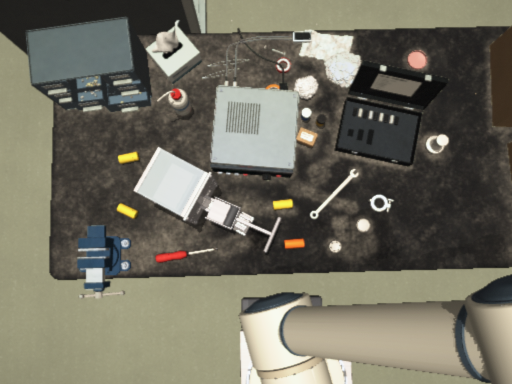

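The scene view shows the chamber (about 178,212) with the rails and boat to its right (230,210), and the tail bar near (285,203). In the top view the chamber's roof corners are near (156,149), (212,176), (187,221) and (135,187), the tray is at (230,215), and the bar runs (280,219)–(266,250). Next I'll localise these roughly and take a wrist close-up.

```bash
cat > h.py <<'E'
from bench import ctrl
import cv2,numpy as np
np.set_printoptions(precision=4,suppress=True)
def campose(n):
    p=ctrl.camera_params(n)
    if n!="wrist": return p,p["pose"]
    T=np.eye(4);T[:3,:3]=ctrl.current_eef_rot();T[:3,3]=ctrl.current_tool_pos()
    return p,T@p["T_tool_cam"]
def onplane(p,T,uv,z):
    u,v=uv; d=T[:3,:3]@np.array([(u-p["cx"])/p["fx"],-(v-p["cy"])/p["fy"],-1.])
    return T[:3,3]+d*(z-T[2,3])/d[2]
def proj(p,T,X):
    c=T[:3,:3].T@(np.asarray(X)-T[:3,3]); return np.array([p["cx"]+p["fx"]*c[0]/-c[2],p["cy"]-p["fy"]*c[1]/-c[2]])
E
python3 - <<'E'
from h import *
p,T=campose("top")
for uv,z in [((280,219),.079),((266,250),.079),((156,149),.188),((212,176),.188),((187,221),.188),((135,187),.188),((230,215),.08)]: print(uv,onplane(p,T,uv,z))
im=cv2.imread("pics/top0.png"); cv2.imwrite("pics/topc.png",cv2.resize(im[140:260,125:285],None,fx=5,fy=5,interpolation=cv2.INTER_CUBIC))
E
```

```text
(280, 219) [0.4676 0.0349 0.079 ]
(266, 250) [0.3823 0.0766 0.079 ]
(156, 149) [0.6507 0.3576 0.188 ]
(212, 176) [0.5758 0.2131 0.188 ]
(187, 221) [0.4611 0.2784 0.188 ]
(135, 187) [0.5522 0.4116 0.188 ]
(230, 215) [0.4825 0.1749 0.08  ]
```

View pics/topc.png

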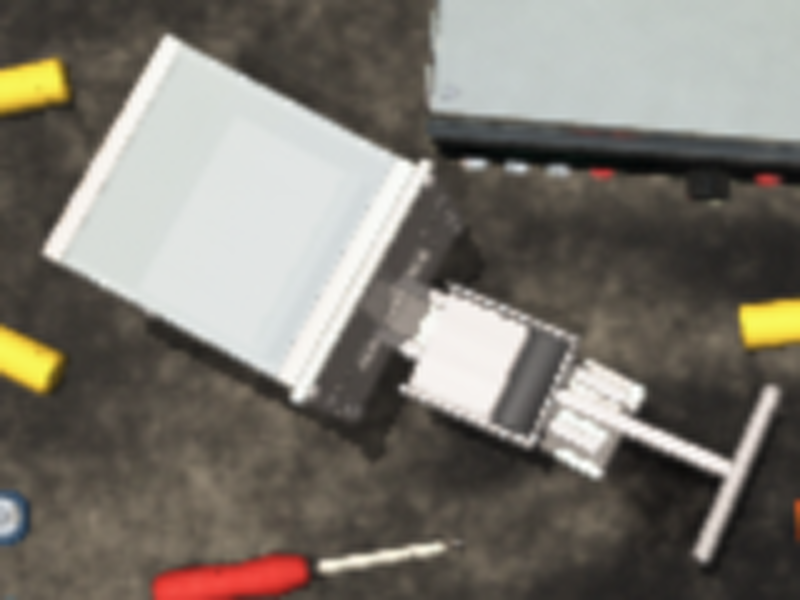

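The zoomed top view shows the boat askew on the rails. The dark slug lies across the rear of the tray at about (533,383) in the crop, the bar runs (771,392)–(702,556), and the cover's top edge runs (428,168)–(298,398). I'll move the wrist camera over the rails for a close view.

Run:
```python
from h import *
cx=np.array([.49,.872,0]);cx/=np.linalg.norm(cx);cy=np.array([-cx[1],cx[0],0]);O=np.array([.518,.246,0])
R=np.column_stack([-cy,-cx,[0,0,-1]])
P=O-.10*cx+.08*cy+[0,0,.24]
ctrl.goto(P,R); ctrl.sleep(.3)
p,T=campose("wrist"); im=ctrl.read_camera("wrist"); np.save("T1.npy",T); cv2.imwrite("pics/w1.png",im)
print(ctrl.current_t(),ctrl.current_tool_pos(),T)
cv2.imwrite("pics/w1b.png",cv2.resize(im,None,fx=1.5625,fy=1.5625,interpolation=cv2.INTER_CUBIC))
```

```text
3.2833 [0.3993 0.1979 0.24  ] [[-0.4908  0.8344  0.2509  0.4703]
 [-0.8713 -0.4702 -0.1407  0.1559]
 [ 0.0006 -0.2876  0.9577  0.4104]
 [ 0.      0.      0.      1.    ]]
```

View pics/w1b.png

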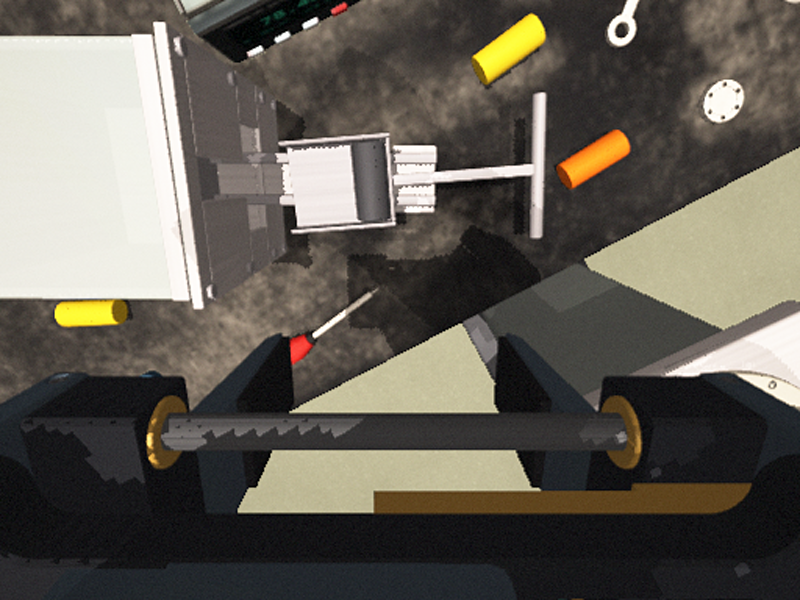

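The wrist view (scaled ×1.56) shows the bar from (540,94) to (537,237), the tray from (283,140) to (395,228), the rail end at about (436,146)–(434,212) and the cover's top edge at (163,23)–(203,305). I'll crop the rails for precise corners.

Run:
```python
import cv2
im=cv2.imread("pics/w1.png"); cv2.imwrite("pics/w1c.png",cv2.resize(im[50:160,130:290],None,fx=5,fy=5,interpolation=cv2.INTER_CUBIC))
```

```text
(no output)
```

View pics/w1c.png

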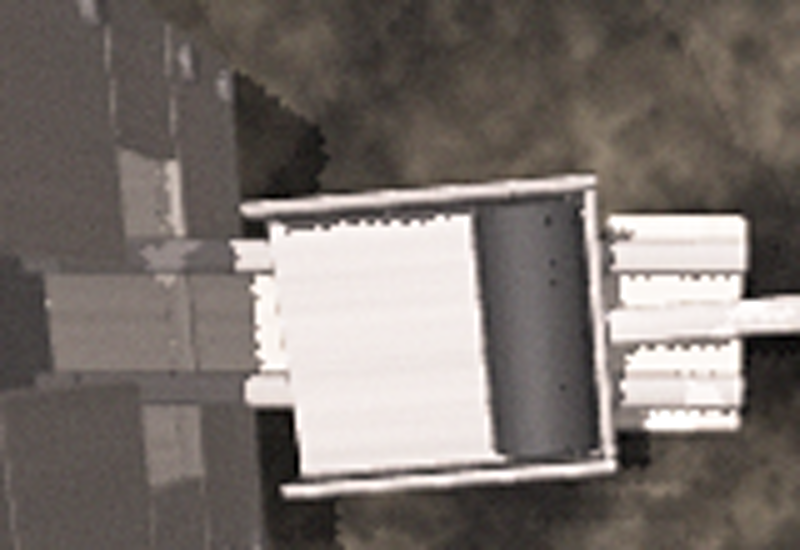

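The crop gives rail edges at about rows 240 and 405 (right ends at u≈746), with the rails running straight into the slot. The tray corners are (243,210), (594,178), (613,468) and (284,492). I'll convert these to metres and check them against the given sizes.

Run:
```python
from h import *
p=ctrl.camera_params("wrist");T=np.load("T1.npy")
c5=lambda u,v:(130+(u+.5)/5-.5,50+(v+.5)/5-.5)
b=lambda u,v:((u+.5)/1.5625-.5,(v+.5)/1.5625-.5)
N=np.linalg.norm
g=lambda uv,z:onplane(p,T,uv,z)
ru,rl=g(c5(746,242),.065),g(c5(743,404),.065); lu,ll=g(c5(235,240),.065),g(c5(248,405),.065)
print("rail w",N(ru-rl),N(lu-ll)); e=(ru+rl)/2
d=(lu+ll)/2-e; h=np.degrees(np.arctan2(d[1],d[0]));print("railend",e,"head",h)
a,bb=g(b(163,23),.188),g(b(203,305),.188);f=bb-a;print("cover",a,bb,N(f),(a+bb)/2,"head",np.degrees(np.arctan2(f[1],f[0]))-90)
m=(a+bb)/2;print("dist railend-cover",N((m-e)[:2]))
t=[g(c5(*x),.091) for x in[(243,210),(594,178),(613,468),(284,492)]]
print("tray w,l",N(t[1]-t[2]),N(t[0]-t[3]),N(t[0]-t[1]),N(t[2]-t[3]));d=t[0]+t[3]-t[1]-t[2];print("tray c",sum(t)/4,np.degrees(np.arctan2(d[1],d[0])))
x,y=g(b(540,94),.079),g(b(537,237),.079);f=y-x;print("bar",(x+y)/2,N(f),np.degrees(np.arctan2(f[1],f[0]))-90)
# top camera
p2=ctrl.camera_params("top");T2=p2["pose"];q=lambda u,v:(125+(u+.5)/5-.5,140+(v+.5)/5-.5)
x,y=[onplane(p2,T2,q(*k),.079) for k in((771,392),(702,556))];print("top bar",(x+y)/2,N(x-y))
x,y=[onplane(p2,T2,q(*k),.188) for k in((428,168),(302,400))];print("top cover",(x+y)/2,N(x-y),np.degrees(np.arctan2(*(y-x)[1::-1]))-90)
x,y=[onplane(p2,T2,q(*k),.065) for k in((643,392),(600,475))];print("top railend",(x+y)/2,N(x-y))
```

```text
rail w 0.038458614839672535 0.03915321500749287
railend [0.4541 0.1267 0.065 ] head 60.55715251394144
cover [0.5831 0.2147 0.188 ] [0.464  0.2812 0.188 ] 0.13637151093778863 [0.5235 0.248  0.188 ] head 60.85297257375362
dist railend-cover 0.13974867481005196
tray w,l 0.06383856053915188 0.06283118632309057 0.07891985264161087 0.07833105304316021
tray c [0.4871 0.193  0.091 ] 65.08745922120822
bar [0.4231 0.0565 0.079 ] 0.10295069432020867 65.06022187205065
top bar [0.4253 0.0588 0.079 ] 0.09939141528530704
top cover [0.5241 0.2506 0.188 ] 0.13554667251265656 60.899647154358775
top railend [0.4503 0.1229 0.065 ] 0.052901569797858476
```

All sizes check out: rail end to cover 139.7 mm, tray 79×64, bar 103. The chamber heading is 60.7° and the boat sits at chamber x≈-67, y≈+5 mm, yaw +4.3°. I'll pinch the bar 34 mm off its middle, straighten the boat, then look again.

```bash
cat >> h.py <<'E'
def fr(deg):
    a=np.radians(deg);x=np.array([np.cos(a),np.sin(a),0]);return x,np.array([-x[1],x[0],0])
HD=60.7; CX,CY=fr(HD); O=np.array([.5231,.2483,0]); OFF=.034; ZG=-.008   # TCP relative to bar axis
def ori(deg): x,y=fr(deg);return np.column_stack([-y,-x,[0,0,-1]])
def tcp(bx,by,bz): return O+bx*CX+(by+OFF)*CY+[0,0,bz+ZG]   # bar middle in chamber frame -> TCP
def cham(P): d=np.asarray(P)-O; return np.array([d@CX,d@CY-OFF,d[2]-ZG])
def F(): f=ctrl.current_contact_force(); return np.array([f@CX,f@CY,f[2]])
E
python3 - <<'E'
from h import *
bx,by=fr(65.07); bar=np.array([.4234,.0567,.079]); g=bar+OFF*by+[0,0,ZG]
ctrl.goto(g+[0,0,.07],ori(65.07)); print("F0",F())
print(ctrl.move_l(g,vel=.08,contact_N=6))
ctrl.command_gripper(0.0); print("w",ctrl.current_grip_width()*91,ctrl.current_grasp_force(),F(),cham(ctrl.current_tool_pos()))
b=cham(ctrl.current_tool_pos())
print(ctrl.move_l(tcp(-.217,0,.079),vel=.02,ori=ori(HD),contact_N=12)); ctrl.sleep(.2)
print(F(),cham(ctrl.current_tool_pos()),ctrl.current_t())
p,T=campose("wrist");np.save("T2.npy",T);im=ctrl.read_camera("wrist");cv2.imwrite("pics/w2.png",im)
cv2.imwrite("pics/w2b.png",cv2.resize(im,None,fx=1.5625,fy=1.5625,interpolation=cv2.INTER_CUBIC))
E
```

```text
F0 [ 1.2455  0.2497 -0.7721]
False
w 9.389881781670658 29.99679297208786 [ 2.1093 -0.8233 -0.9341] [-0.2183 -0.0071  0.079 ]
False
[-2.2434  3.3811  0.4281] [-0.2173  0.0003  0.0789] 6.9083
```

View pics/w2b.png

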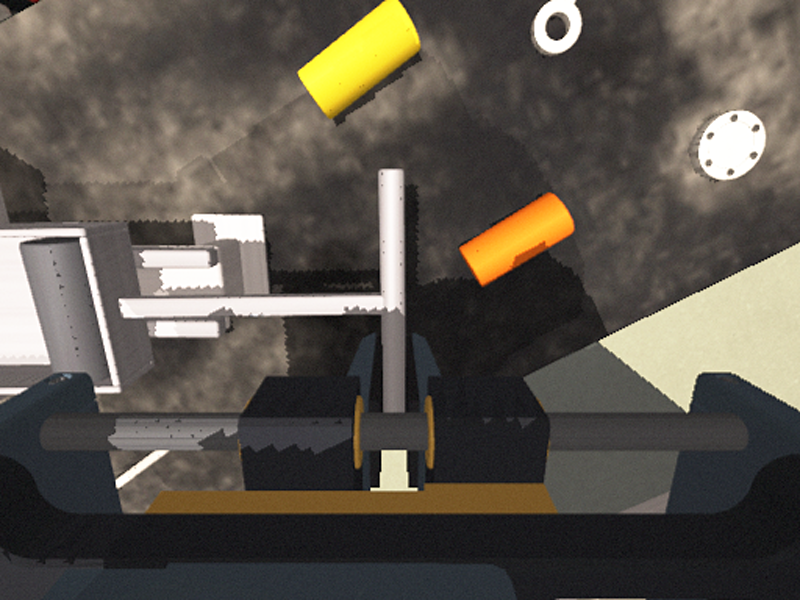

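The bar is pinched near (393,350), the stem is nearly parallel to the rails, and the tray's rear corners are near (83,224) and (119,390). The rail ends are at about (215,247)–(218,337). I'll measure lateral offset and yaw from these.

Run:
```python
from h import *
p=ctrl.camera_params("wrist");T=np.load("T2.npy")
b=lambda u,v:((u+.5)/1.5625-.5,(v+.5)/1.5625-.5)
def g(n,uv,z):
    d=onplane(p,T,b(*uv),z)-O; print(n,np.array([d@CX,d@CY])*1000)
g("rail end up",(215,247),.065);g("rail end low",(218,337),.065)
g("tray c1",(83,224),.091);g("tray c2",(119,390),.091)
for u in(122,375): g("stem lo",(u,{122:319,375:315}[u]),.082); g("stem hi",(u,{122:298,375:293}[u]),.082)
g("bar end",(391,169),.079)
```

```text
rail end up [-143.4917  -20.6844]
rail end low [-139.7982   20.1037]
tray c1 [-108.7327  -32.9664]
tray c2 [-109.0373   32.7218]
stem lo [-109.7125    5.7311]
stem hi [-111.3662   -3.0636]
stem lo [-211.6842    4.106 ]
stem hi [-211.8052   -5.0551]
bar end [-218.2224  -51.7964]
```

Run:
```python
import cv2
im=cv2.imread("pics/w2.png"); cv2.imwrite("pics/w2c.png",cv2.resize(im[120:260,0:190],None,fx=4.2,fy=4.2,interpolation=cv2.INTER_CUBIC))
```

```text
(no output)
```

View pics/w2c.png

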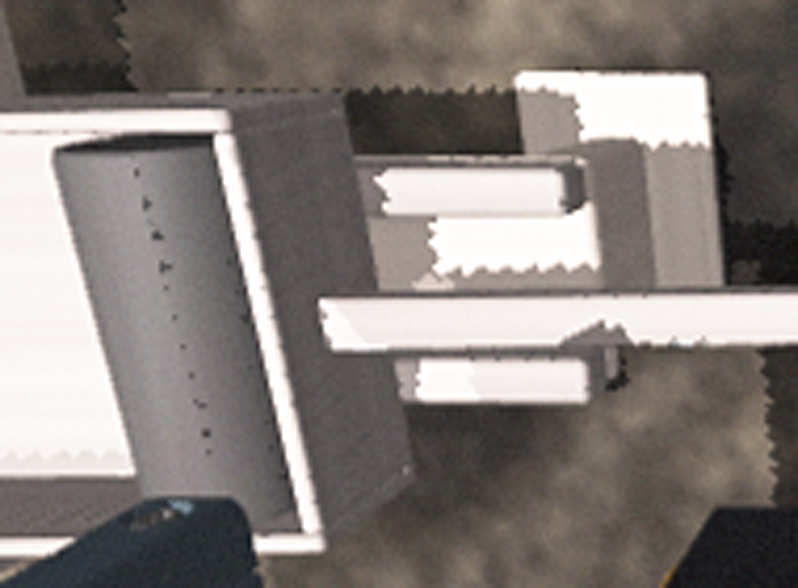

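The crop confirms the tray is centred on the rails (y -0.1 vs -0.3 mm, yaw under 1°) with the slug still against the rear wall. Now I'll slide it in and feel for the stop.

Run:
```python
from h import *
print(ctrl.move_l(tcp(-.150,0,.079),vel=.035,contact_N=8),F(),cham(ctrl.current_tool_pos()))
print(ctrl.move_l(tcp(-.106,0,.079),vel=.03,contact_N=8),F(),cham(ctrl.current_tool_pos()))
ctrl.sleep(.2);print(F())
print(ctrl.move_l(tcp(-.078,0,.079),vel=.010,contact_N=4),F(),cham(ctrl.current_tool_pos()),ctrl.current_grip_width()*91)
ctrl.sleep(.2);print(F(),cham(ctrl.current_tool_pos()),ctrl.current_t())
for n in("wrist","top","scene"):cv2.imwrite(f"pics/{n}3.png",ctrl.read_camera(n))
```

```text
False [-2.1751 -0.3979 -0.0162] [-0.15  -0.     0.079]
False [-2.0515  1.447   0.3045] [-0.106  -0.0001  0.079 ]
[-2.539   0.4075  0.9069]
True [ 0.9268 -2.4493  2.0281] [-0.0891  0.0001  0.0788] 9.064866613868029
[ 2.6612 -1.845   0.9966] [-0.0893  0.0001  0.0787] 12.7
```

```bash
cat >> h.py <<'E'
def Fa(n=15):
    r=[]
    for _ in range(n): ctrl.sleep(.01); r.append(F())
    return np.mean(r,0),np.std(r,0)
E
python3 - <<'E'
from h import *
print(*Fa(),cham(ctrl.current_tool_pos()))
x=cham(ctrl.current_tool_pos())[0]
for i in range(14):
    x+=.0008
    ctrl.move_l(tcp(x,0,.079),vel=.01,contact_N=10); f,s=Fa(); c=cham(ctrl.current_tool_pos())*1e3
    print(f,s[0],c,ctrl.current_t())
    if f[0]<-6 or x>-.080: break
E
```

```text
[ 3.1544 -1.7363  0.7024] [0.6237 0.5765 0.5955] [-0.0897  0.0004  0.0786]
[-3.9931  0.3602  0.8742] 0.5770796071431875 [-89.4953   0.4144  78.8344] 13.3833
[-7.0672  0.1448  1.2666] 0.4465706263015178 [-88.9124   0.543   78.7897] 13.7583
```

The stop is felt at bar x = -89.5 mm, so its axis is about 59.5 mm, inside the given 52–66. Now I'll lift along the arc, watching the forces.

```bash
cat >> h.py <<'E'
A=.0593
def arc(deg):
    t=np.radians(deg);return tcp(A-.149*np.cos(t)+.020*np.sin(t),0,.059+.149*np.sin(t)+.020*np.cos(t))
E
python3 - <<'E'
from h import *
ctrl.move_l(arc(0),vel=.01); print(*Fa(8))
for a in list(range(3,37,3))+[38]:
    hit=ctrl.move_l(arc(a),vel=.035,contact_N=15); f,_=Fa(4); print(a,hit,f,ctrl.current_tool_pos()-arc(a))
    if hit or abs(f).max()>12: break
print(ctrl.current_t(),ctrl.current_grip_width()*91)
for n in("wrist","top","scene"):cv2.imwrite(f"pics/{n}4.png",ctrl.read_camera(n))
a=cv2.imread("pics/scene4.png")[130:280,120:320]; b=cv2.imread("pics/top4.png")[130:280,120:320]
c=cv2.imread("pics/wrist4.png")
cv2.imwrite("pics/m4.png",np.vstack([np.hstack([cv2.resize(a,(400,300)),cv2.resize(b,(400,300))]),np.hstack([cv2.resize(c,(400,300)),cv2.resize(cv2.imread("pics/wrist3.png"),(400,300))])]))
E
```

```text
[ 0.436  -0.3732  0.112 ] [0.221  0.1806 0.4823]
3 False [ 0.2013 -0.0039 -1.8035] [-0.      0.      0.0001]
6 False [-0.3589  0.2473 -1.9358] [0.0001 0.     0.0001]
9 False [ 0.2853  0.0571 -1.7967] [0.0001 0.0001 0.0001]
12 False [ 0.166  -0.2105 -1.6607] [0.0001 0.0001 0.0001]
15 False [-1.5603 -0.2013 -0.6781] [-0.      0.      0.0001]
18 False [-2.6994  0.7669 -0.6658] [-0.0001 -0.      0.0001]
21 False [-4.8049  0.1452  0.4106] [-0.0001 -0.      0.0003]
24 False [-6.4154  1.4004  1.9673] [-0.0002 -0.0001  0.0002]
27 False [-7.657   1.1329  3.3488] [-0.0004 -0.0002  0.0002]
30 False [-9.6595  1.7561  4.8821] [-0.0006 -0.0003  0.0003]
33 False [-11.1505   1.51     6.2105] [-0.0007 -0.0005  0.0003]
36 False [-12.499    2.6621   8.6485] [-0.0009 -0.0006  0.0003]
19.0333 9.343321483348896
```

View pics/m4.png

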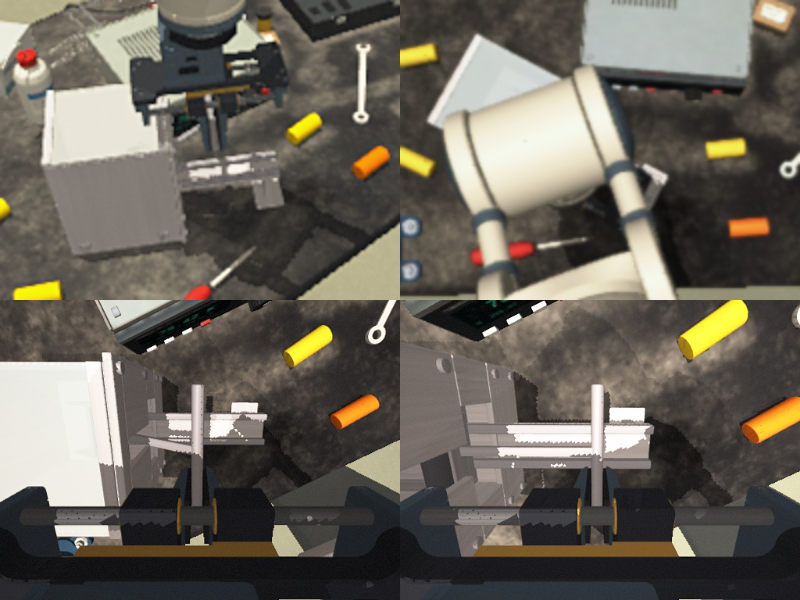

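The tiled pictures show the boat inside and tipping, with the stem in the slit and the front finger clear of the cover. The push is along the stem (12 N outward), so I'll relax the radius by about 2 mm and continue to about 44°.

```bash
cat >> h.py <<'E'
def arc2(deg,dr):
    t=np.radians(deg+7.645);r=.15034+dr;return tcp(A-r*np.cos(t),0,.059+r*np.sin(t))
E
python3 - <<'E'
from h import *
print(cham(ctrl.current_tool_pos()))
for a,dr in((36,.0018),(38,.002),(39.5,.002),(41,.0021),(42,.0022),(43,.0022),(44,.0023)):
    hit=ctrl.move_l(arc2(a,dr),vel=.02,contact_N=12); f,_=Fa(8); print(a,hit,f,ctrl.current_tool_pos()-arc2(a,dr))
    if hit: break
for _ in range(4): ctrl.sleep(.2); print(Fa(6)[0])
print(ctrl.current_t(),ctrl.current_grip_width()*91)
cv2.imwrite("pics/wrist5.png",ctrl.read_camera("wrist"))
E
```

```text
[-0.0505  0.0005  0.163 ]
36 False [-1.2338  0.4464 -0.6442] [0.0003 0.0002 0.0002]
38 False [ 0.4484 -0.174  -2.2962] [0.0001 0.0001 0.    ]
39.5 False [-0.4317 -0.1781 -1.9982] [-0.  0. -0.]
41 False [-0.778  -0.1336 -0.765 ] [-0. -0.  0.]
42 False [-1.7324  0.2732 -0.4366] [-0.  0.  0.]
43 False [-3.1562  0.5081  1.3109] [-0.0001 -0.      0.    ]
44 False [-3.5012  0.7168  1.9721] [-0.      0.      0.0001]
[-3.7977  0.8542  1.8984]
[-4.1218  1.1515  2.1991]
[-3.9161  1.2326  2.1831]
[-4.0023  0.7578  2.7633]
22.8667 9.239602387781938
```

Run:
```python
import cv2,numpy as np
im=cv2.imread("pics/wrist5.png"); r=im[60:250,0:200].astype(float)
lo,hi=190,250; e=np.clip((r-lo)/(hi-lo)*255,0,255).astype(np.uint8)
cv2.imwrite("pics/m5.png",np.hstack([cv2.resize(im[60:250,0:200],(400,380)),cv2.resize(e,(400,380))]))
```

```text
(no output)
```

View pics/m5.png

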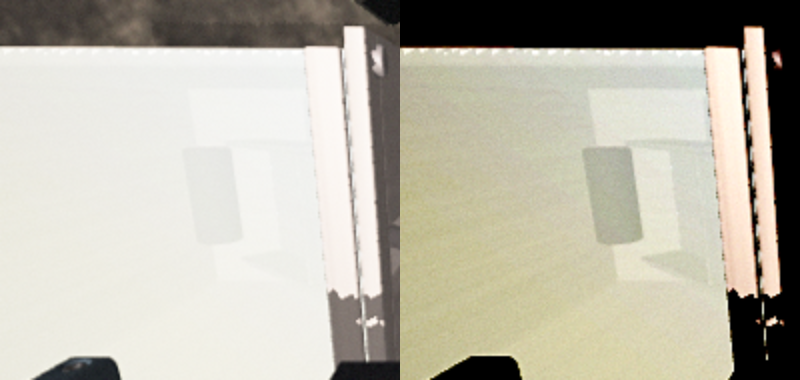

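Through the clear roof the slug shows dark at about (612,195) in the enhanced half. I'll test its height from its known length and position.

Run:
```python
from h import *
p,T=campose("wrist"); q=lambda u,v:((u+.5)/2-.5,60+(v+.5)/2-.5)
print(T[:3,3])
for z in(.019,.05,.075):
    P=[onplane(p,T,q(*k),z)-O for k in((207,147),(216,244),(183,195),(238,195))]
    print(z,[np.round([a@CX*1e3,a@CY*1e3]) for a in P],np.linalg.norm(P[0]-P[1]),np.linalg.norm(P[2]-P[3]))
```

```text
[0.5474 0.1923 0.341 ]
0.019 [array([137., -27.]), array([141.,  31.]), array([156.,   1.]), array([123.,   1.])] 0.058896067090550626 0.033168700222835905
0.05 [array([120., -29.]), array([124.,  24.]), array([138.,  -4.]), array([108.,  -4.])] 0.05322602106552676 0.029975480944466296
0.075 [array([107., -31.]), array([110.,  18.]), array([123.,  -8.]), array([95., -8.])] 0.04865340330341072 0.02740030410707136
```

The slug lies on the floor against the back wall (x≈138, z≈19 mm), so it has rolled out. Now I'll lower the boat, let go, rise and check.

Run:
```python
from h import *
for a in (41,37,33,29,25,21,17,13,9,6,3,1,0):
    dr=.0023*min(1,max(0,(a-8)/32))
    hit=ctrl.move_l(arc2(a,dr),vel=.035,contact_N=15); f,_=Fa(3); print(a,hit,f)
    if hit: break
else:
    ctrl.sleep(.2);print(Fa(8)[0],cham(ctrl.current_tool_pos()))
    ctrl.command_gripper(1.0); print(ctrl.current_grip_width(),Fa(6)[0])
    P=ctrl.current_tool_pos(); ctrl.move_l(P+[0,0,.10],vel=.1)
    ctrl.move_l(O-.10*CX+.08*CY+[0,0,.24],vel=.12); ctrl.sleep(.3)
    p,T=campose("wrist");np.save("T6.npy",T);im=ctrl.read_camera("wrist");cv2.imwrite("pics/w6.png",im)
    e=np.clip((im[:200,:110].astype(float)-190)/60*255,0,255).astype(np.uint8); im[:200,:110]=e
    cv2.imwrite("pics/w6b.png",cv2.resize(im,None,fx=1.5625,fy=1.5625,interpolation=cv2.INTER_CUBIC))
print(ctrl.current_t())
```

```text
41 False [-2.1778  0.8358  1.6813]
37 False [-0.4721  0.8639  1.0167]
33 False [ 0.4759 -0.1529  1.0857]
29 False [-0.3596  0.0381  0.5322]
25 False [-0.8469  0.2026  0.9898]
21 False [-0.8321  0.6643  0.7819]
17 False [-0.6867  0.3101  0.4575]
13 False [-0.9738  0.4365  1.4408]
9 False [-1.6001  0.4163  0.245 ]
6 False [-1.3061 -0.4082  0.7857]
3 False [-1.1283  0.4842 -0.3256]
1 False [-0.1436 -0.0653  0.3674]
0 False [0.7672 0.341  1.1271]
[ 1.4226 -0.4716  1.4014] [-0.0896 -0.0001  0.0791]
1.0040988809573803 [ 0.0844 -0.238   0.2148]
32.475
```

View pics/w6b.png

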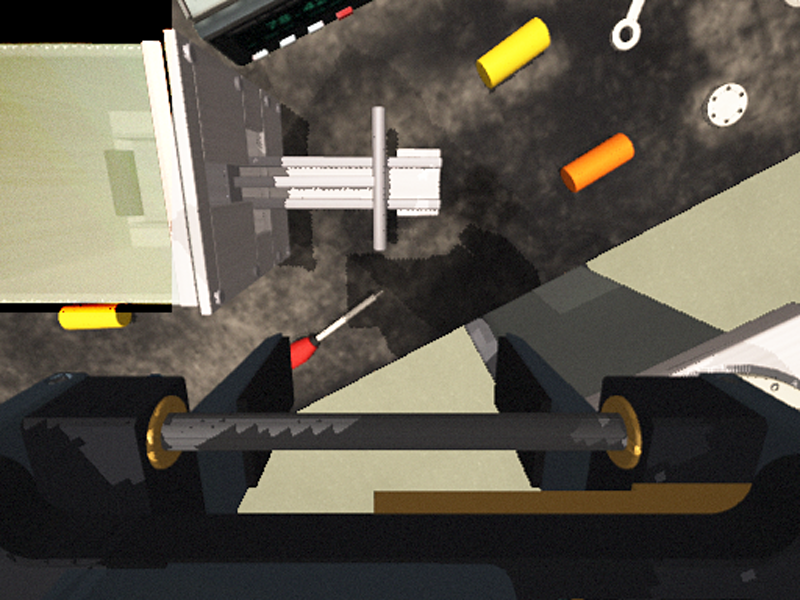

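The final view shows the bar level and released at (379,106)–(379,250), 144 px long against 143 px before. The tail sits straight over the rails, and the slug is on the chamber floor near (124,182). I'm handing in.

```bash
python3 -c "
from bench import ctrl
print(ctrl.sign_off(),ctrl.current_t())"
```

```text
the job is handed in; nothing more can be done
the job is handed in; nothing more can be done
```

The job is done and handed in at about 32 s: the boat went in to the stop (felt at about x = 59 mm), was tipped to about 44° so the slug rolled onto the chamber floor against the back wall, then was lowered level on the rails and released; I saw no sign of cover contact in forces or pictures.

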